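Sort washed soil instruments and show the snapped probe to the inspection camera

ROBOT

A 6-joint arm with a two-finger parallel gripper is mounted at the origin on the work surface. World frame = base frame: x ahead of the robot, y to its left, z up, the work surface at z = 0. Lengths are in m, angles in rad, forces in N, time in s.
With the tool pointing down it reaches from about 0.275 to 0.85 m from the base axis. Payload 19 kg.
Tool frame: the origin (TCP) lies between the finger pads; the fingertips stand 17 mm ahead of it and the grasp point (between the pads) lies 2 mm behind it; z points along the fingers, y is the direction in which the jaws open and shut (so a half turn about z gives the same grasp; the last joint's range is limited). The gripper opens to 85 mm and grips with 20 to 120 N. Pads are 22 mm wide; open, the fingers measure 114 mm over their backs; the gripper's body (76 mm by 85 mm) begins 54 mm behind the grasp point. The pads swing forward as they close: fully open they stand 13 mm farther back than shut.
Start: joints at [-1.255, 0.15, 1.437, -0, 1.554, -0.134], TCP at [0.25, -0.518, 0.248] pointing down, gripper open.
Joint ranges: [-2.8, 2.8], [-0.68, 2.1], [0.12, 2.68], [-1.39, 4.53], [0.16, 2.79], [-2.81, 2.81]. Speed limits (rad/s): [1.89, 1.89, 2.22, 3.01, 3.01, 3.01].

INTERFACE

Orientations are given as [roll, pitch, yaw] about the fixed x, y, z axes, in that order (R = Rz(yaw) Ry(pitch) Rx(roll)).
In Python, from plant import monitor, imaging, job gives the robot as it stands.
- The arm moves only by the tool carry_out, never from a script. Its argument "series" is a list that holds one entry, the list of rows, each a list of 7 numbers: the shift along the tool's x, y, z in mm, then the turn, a rotation vector about the tool's x, y, z in rad, then the opening, from 0 (shut) to 1 (fully open). A call has 1 to 12 rows; each row is the pose to reach, as a shift and turn from the pose commanded when the call began, along the tool's axes at that moment; what a row does not reach only later rows make up. A row lasts 1/8 s, in which the tool goes at most 62.5 mm and 10.7 degrees, less where a joint would pass 70% of its speed; a pose out of reach is approached as far as the arm can. A call with a gripper value outside its range is refused whole. The fingers move at their own pace and stop on an object; "newtons" is the grip in N (left out, the last holds). Time passes only in rows, so rows that repeat a pose let the fingers close. It gives the time, the measured TCP pose, the force and the opening at its end, in the units of the state.
- monitor.state(): the state, without advancing time (a new reading comes with each control period).
- imaging.read_camera(name): name is "scene" or "top" or "wrist"; returns a dict with "frame" (480x640x3 uint8, blue, green, red), "K" (3x3 intrinsics, pixels), "k1" (the pictures are not rectified: a ray, as slopes to the right and down, at radius r is drawn at 1 + k1 r^2 times it, then the intrinsics apply), "cam_to_world" (4x4, takes a point from camera to world coordinates); the wrist camera has in their place "hand_eye" (4x4, takes a point from camera to tool coordinates, whose origin is the TCP and whose axes are the flange's). Camera axes: x right, y down, z forward; pixel columns grow to the right and rows downward; lengths in m; the calibration is good to about 2 mm. A picture is of the moment at which its call begins: read the wrist's pose just before it. There is no depth.
- job.sign_off(): hands the job in, once; it reports no verdict.
The state is a dict: "time_s": time; "joint_pos": joint angles; "joint_vel": joint speeds; "tau": joint torques, N m; "ee_pos": TCP position; "tool_rot": TCP orientation; "ft_force": force on the tool from outside, world axes, zero at the start; "wrist_torque": the same for the moment, N m; "gripper_width": finger opening in m.
Only numpy, scipy, OpenCV 4.12 (cv2) and the standard library are available. Lean on these libraries where they do the work, as an engineer would, in place of code of your own. Each camera call takes 0.05 s, during which the arm holds its last target. There are 200 camera calls.

TASK

The washed soil instruments on the drip mat need sorting: lay the tensiometer in the bin that already holds a tensiometer and the sound two-prong probe in the bin that already holds a probe, lowering them in instead of dropping them from above. Then show the probe with the snapped prong to the inspection camera and finish while holding it there in the air, keeping it still: the broken end of the short prong in the middle of the picture 120 mm in front of the lens, the probe's flat face square to the lens and its prongs level. Do not touch the camera or its stand, and leave the small parts on the mat, the wash bottle and the brush where they are.

Things in the scene. Friction and masses are not known exactly. Their poses are not given: they have to be found in the camera images.
- broken_head (a point): Centre, half-way up, of the head of the probe with the snapped prong, lying flat. Black head 55 (x) x 34 (y) x 16 mm thick (z), on its -x end a steel stub 13 mm long, on its +x end two flat prongs 11 mm wide, 5 mm thick, at mid-thickness, centre lines at y +11.5 and -11.5 mm: the +y one 70 mm long, the -y one snapped off. z up as it lies. Grip the head across its 34 mm. 70 g.
- broken_end (a point): Broken end of the short prong of that probe (the stump is 25 mm long), on its centre line at mid-thickness: 52.5 mm along +x and 11.5 mm along -y from broken_head. Same axes: x from the head along the prongs, z out of the flat face.
- sound_head (a point): Centre of the head of the sound probe on the mat; the same make, but both prongs whole, 70 mm long: 138 mm over all, from 40.5 mm behind this point to 97.5 mm ahead of it along x. Axes as for broken_head; it lies about the other way round. About 75 g.
- tensiometer_mid (a point): Middle of the tensiometer on the mat, 12 mm above what it lies on. Along x from the -x end: steel stub 12 mm, black square head 35 mm long and 24 x 24 mm, clear tube 24 mm in diameter and 80 mm long, centred on this point, and white ceramic cup 24 mm in diameter, 35 mm long, with a round end (from -87 to +75 mm). Grip it across the tube. 90 g.
- mat: Light grey rubber drip mat, 270 (x) x 310 (y) mm, 4 mm thick, fixed; the two probes and the tensiometer lie on it side by side in any order, lengthways roughly along the mat's x. Origin at the centre of its underside.
- probe_bin: The bin that already holds a probe. The two bins are alike and may be in either place: fixed open boxes 150 (x) x 220 (y) x 55 mm high, walls and floor 4 mm, origin at the centre of the underside. The instrument already inside lies along the bin's y by its +x wall, away from the robot; the half nearer the robot (-x) is free.
- tensiometer_bin: The bin that already holds a tensiometer; like the other bin, same origin and axes.
- bin_probe_head (a point): Centre of the head of the sound probe that is already in the probe bin.
- bin_tensiometer_mid (a point): Middle of the tensiometer that is already in the tensiometer bin.
- camera: Inspection camera on a fixed stand: aluminium plate 110 x 110 x 10 mm, two cheeks up to 84 mm high, and between them a dark camera 44 mm square with a lens in a black ring light 68 mm in diameter, set to look up at 60 to 75 degrees, over towards the robot. Origin at the centre of the plate's underside.
- lens (a point): Centre of the camera's front glass. Axes of the tilted camera: it looks along its -x, its y is level.
- focus (a point): Empty point in the air in the middle of the picture, 120 mm in front of the lens (lens moved 120 mm along its -x); same axes as lens. About 0.2 m above the table.
- spare_cup: White ceramic cup standing by the mat's far edge, 22 mm in diameter, 36 mm high. Origin under its centre. Leave it.
- stopper: Dark rubber stopper standing by the mat's far edge, 28 mm in diameter, 24 mm high. Origin under its centre. Leave it.
- fitting: Brass hose fitting standing by the mat's far edge, 21 mm across, 34 mm high. Origin under its centre. Leave it.
- wash_bottle: White wash bottle, 62 mm in diameter, 160 mm high, standing beyond the mat. Origin under its centre. Leave it.
- brush: Hand brush with a wooden handle, lying crosswise beyond the mat. Leave it.
There are look-alikes about, which are no part of the job. Leave any purple or yellow look-alike of the part that bears sound_head alone.

How it is judged:
By the outcome, as a careful person would: the job done as asked, in the order asked, and still so for the second after the job is handed in, while the arm keeps its last pose, push and grip.
It also fails if it takes over 72 s, if anything falls off the work surface, if the arm or the gripper's body presses on something with over 40 N, if the wrist force passes 120 N, or if a joint passes its speed limit or range.

## Working session

There is one attempt and no reset: what is moved stays moved. The work goes in short steps, Python scripts to look and compute and a tool call to move; the robot and the scene stay as the last step left them, time stands still between calls to the robot, and variables do not carry over. Pictures are saved under pics/ and viewed, about 8 in all and at most 12, crops included, and the job is handed in when it is done.

Besides the shell and the picture viewer there is one more tool, called after "Emit:" by a JSON object that holds its "op" and its "data", one argument or row to a line. carry_out: Moves the arm, as the interface text tells. Its arguments: {"type":"object","properties":{"series":{"type":"array"},"newtons":{"type":"number"}},"required":["series"]}

```bash
ls; mkdir -p pics
python3 - <<'E'
from plant import monitor, imaging, job
import cv2, numpy as np, pickle
s=monitor.state(); print({k:np.round(v,3).tolist() for k,v in s.items()})
d={}
for n in ("scene","top"):
    c=imaging.read_camera(n); d[n]=c; cv2.imwrite(f"pics/{n}0.png",c["frame"])
    print(n,c["K"],c["k1"],np.round(c["cam_to_world"],3))
pickle.dump(d,open("cams.pkl","wb"))
E
```

```text
pics
{'time_s': 0.0, 'joint_pos': [-1.255, 0.151, 1.438, 0.0, 1.554, -0.134], 'joint_vel': [0.002, 0.001, -0.0, -0.0, 0.001, -0.001], 'tau': [-0.0, -71.305, -57.087, -0.0, 0.009, -0.0], 'ee_pos': [0.25, -0.518, 0.248], 'tool_rot': [-3.14, -0.0, 0.45], 'ft_force': [0.705, -0.852, -0.316], 'wrist_torque': [0.025, -0.004, 0.065], 'gripper_width': 0.085}
scene [[461.64627471   0.         319.32101261]
 [  0.         461.64627471 240.18537361]
 [  0.           0.           1.        ]] 0.008636142041201483 [[ 0.802  0.486 -0.347  0.861]
 [ 0.597 -0.653  0.466 -0.378]
 [-0.    -0.581 -0.814  0.933]
 [ 0.     0.     0.     1.   ]]
top [[578.75370357   0.         316.26969511]
 [  0.         578.75370357 235.12285983]
 [  0.           0.           1.        ]] 0.026615483202220167 [[-0.008 -0.989  0.151  0.258]
 [-1.     0.009  0.002  0.145]
 [-0.003 -0.151 -0.989  1.56 ]
 [ 0.     0.     0.     1.   ]]
```

View pics/scene0.png

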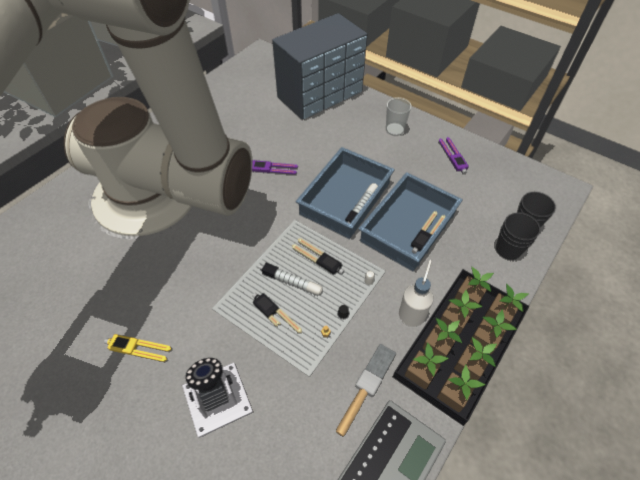

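View pics/top0.png

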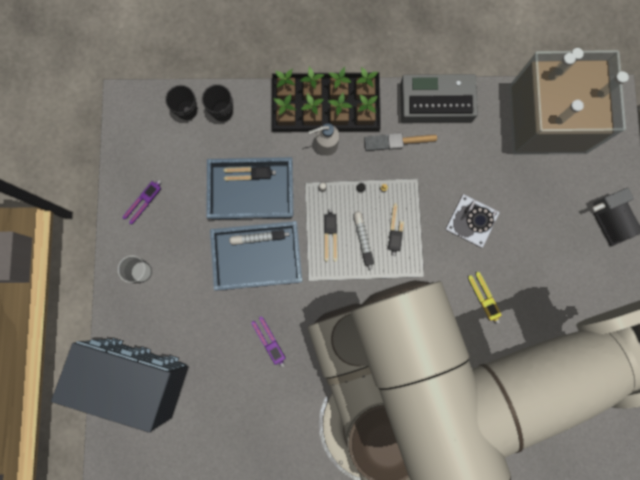

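The scene shows the mat holding, in the top picture, a probe at (331,222) with prongs towards the robot, the tensiometer at (363,240), and a probe at (396,240) with prongs pointing away that looks like it has one short prong. The probe bin is at (249,190), the tensiometer bin at (255,255) and the camera at (475,218). The purple and yellow look-alikes are off the mat.

```bash
cat > h.py <<'E'
import numpy as np, cv2
from scipy.spatial.transform import Rotation as R
def T_tool(s):
    T=np.eye(4); T[:3,:3]=R.from_euler('xyz',s["tool_rot"]).as_matrix(); T[:3,3]=s["ee_pos"]; return T
def ray(c,px,T=None):
    T=c["cam_to_world"] if T is None else T
    u=cv2.undistortPoints(np.array(px,float).reshape(-1,1,2),c["K"],np.array([c["k1"],0,0,0,0.])).reshape(-1,2)
    d=np.c_[u,np.ones(len(u))]@T[:3,:3].T
    return T[:3,3],d/np.linalg.norm(d,axis=1)[:,None]
def plane(c,px,z,T=None):
    o,d=ray(c,px,T); return o+d*((z-o[2])/d[:,2])[:,None]
def proj(c,P,T=None):
    T=c["cam_to_world"] if T is None else T
    p=(np.atleast_2d(P)-T[:3,3])@T[:3,:3]; u=p[:,:2]/p[:,2:]; r2=(u**2).sum(1,keepdims=True)
    return u*(1+c["k1"]*r2)*c["K"][0,0]+c["K"][:2,2]
def tri(o1,d1,o2,d2):
    A=np.c_[d1,-d2]; t=np.linalg.lstsq(A,o2-o1,rcond=None)[0]
    a,b=o1+t[0]*d1,o2+t[1]*d2; return (a+b)/2,np.linalg.norm(a-b)
E
python3 - <<'E'
from h import *; import pickle
d=pickle.load(open("cams.pkl","rb")); t=d["top"]
P=lambda n,px,z: print(n,np.round(plane(t,px,z),3).tolist())
P("mat corners",[(306,181),(417,180),(423,277),(309,279)],.004)
P("sound head, tens, broken head",[(331,222),(363,240),(396,240)],.014)
P("probebin rim",[(207,159),(292,157),(293,217),(208,219)],.055)
P("tensbin rim",[(211,227),(296,221),(300,282),(216,288)],.055)
P("cam plate",[(473,194),(499,210),(487,246),(447,229)],.01)
P("ring",[(480,219)],.09)
P("bottle",[(326,139)],.08)
a=cv2.resize(t["frame"][150:300,200:510],None,fx=2.5,fy=2.5,interpolation=cv2.INTER_CUBIC)
cv2.imwrite("pics/crop1.png",a)
E
```

```text
mat corners [[0.647, 0.175, 0.004], [0.647, -0.131, 0.004], [0.379, -0.138, 0.004], [0.376, 0.168, 0.004]]
sound head, tens, broken head [[0.529, 0.107, 0.014], [0.479, 0.022, 0.014], [0.479, -0.067, 0.014]]
probebin rim [[0.697, 0.439, 0.055], [0.7, 0.211, 0.055], [0.537, 0.209, 0.055], [0.533, 0.433, 0.055]]
tensbin rim [[0.512, 0.425, 0.055], [0.526, 0.201, 0.055], [0.365, 0.191, 0.055], [0.351, 0.409, 0.055]]
cam plate [[0.604, -0.281, 0.01], [0.559, -0.35, 0.01], [0.461, -0.312, 0.01], [0.508, -0.207, 0.01]]
ring [[0.521, -0.274, 0.09]]
bottle [[0.741, 0.119, 0.08]]
```

View pics/crop1.png

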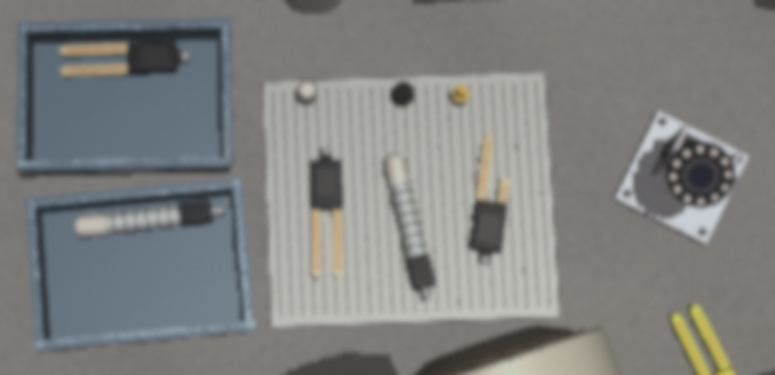

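The crop confirms the instruments. The left probe (head at crop 326,182, both prongs whole, pointing towards the robot) is sound_head. The right one (head at 488,228, long prong on +y, stump on -y) is the broken probe. The tensiometer lies between them. The upper bin is the probe bin and the lower is the tensiometer bin.

Next I'll work out a move over the mat for a wrist view.

```bash
cat >> h.py <<'E'
def Rdown(yaw): return R.from_euler('xyz',[np.pi,0,yaw]).as_matrix()
def delta(s,p,Rm):
    T=T_tool(s); dp=T[:3,:3].T@(np.array(p)-T[:3,3])*1000; w=R.from_matrix(T[:3,:3].T@Rm).as_rotvec()
    print("shift mm",dp.round(1).tolist(),"rot",w.round(4).tolist(),"rows>=",max(np.linalg.norm(dp)/62.5,np.degrees(np.linalg.norm(w))/10.7).round(1)); return dp,w
E
python3 - <<'E'
from h import *; from plant import monitor, imaging
s=monitor.state(); c=imaging.read_camera("wrist"); print(c["K"].round(1).tolist(),c["k1"],c["hand_eye"].round(4))
delta(s,[.45,0,.36],Rdown(.1))
E
```

```text
[[366.5, 0.0, 319.4], [0.0, 366.5, 240.8], [0.0, 0.0, 1.0]] 0.024794271284825736 [[-1.000e-04 -9.500e-01 -3.124e-01  7.960e-02]
 [ 1.000e+00 -3.000e-04  6.000e-04 -6.000e-04]
 [-7.000e-04 -3.124e-01  9.500e-01 -1.262e-01]
 [ 0.000e+00  0.000e+00  0.000e+00  1.000e+00]]
shift mm [405.2, -379.3, -111.8] rot [-0.0011, 0.0, 0.3498] rows>= 9.1
```

Run:
```python
from h import *; from plant import monitor
delta(monitor.state(),[.55,.03,.28],Rdown(.1))
```

```text
shift mm [508.3, -362.7, -31.8] rot [-0.001, 0.0, 0.3498] rows>= 10.0
```

Emit:
{"op": "carry_out", "data": {
  "series": [
    [[46,-33,-3,0,0,0.03,1],[92,-66,-6,0,0,0.06,1],[138,-99,-9,0,0,0.09,1],[184,-132,-12,0,0,0.13,1],[231,-165,-15,0,0,0.16,1],[277,-198,-18,0,0,0.19,1],[323,-231,-20,0,0,0.22,1],[370,-264,-23,0,0,0.25,1],[416,-297,-26,0,0,0.29,1],[462,-330,-29,0,0,0.32,1],[508,-363,-32,0,0,0.35,1],[508,-363,-32,0,0,0.35,1]]
  ]
}}

```text
time_s: 1.65
ee_pos: [0.5505, 0.033, 0.2797]
tool_rot: [-3.141, 0.001, 0.103]
ft_force: [0.0, -1.0, -0.4]
gripper_width: 0.0852
```

Run:
```python
from h import *; from plant import monitor,imaging; import pickle
s=monitor.state(); c=imaging.read_camera("wrist"); print(s["time_s"],s["ee_pos"],s["tool_rot"],s["joint_pos"],s["joint_vel"])
pickle.dump((s,c),open("w1.pkl","wb")); cv2.imwrite("pics/w1.png",c["frame"])
T=T_tool(s)@c["hand_eye"]
g=cv2.cvtColor(c["frame"],cv2.COLOR_BGR2GRAY); hsv=cv2.cvtColor(c["frame"],cv2.COLOR_BGR2HSV)
for nm,m in (("dark",(g<75).astype(np.uint8)*255),("tan",cv2.inRange(hsv,(8,60,110),(28,255,255)))):
    for k in cv2.findContours(m,cv2.RETR_EXTERNAL,cv2.CHAIN_APPROX_NONE)[0]:
        A=cv2.contourArea(k)
        if A<150 or A>6000: continue
        r=cv2.minAreaRect(k); P=plane(c,cv2.boxPoints(r),.02 if nm=="dark" else .012,T)
        print(nm,int(A),np.round(r[0],1),"ctr",P.mean(0).round(4)[:2],"sides",np.linalg.norm(P[1]-P[0]).round(4),np.linalg.norm(P[2]-P[1]).round(4))
```

```text
1.65 [0.55050848 0.03301924 0.27973687] [-3.14079213e+00  7.34506424e-04  1.03318298e-01] [-8.01687632e-02  9.32040859e-02  1.43843077e+00  6.53593904e-04
  1.61082602e+00  1.38733543e+00] [-0.06470121 -0.03187281  0.03846871 -0.01946332  0.00335733 -0.06383886]
dark 459 [328.  304.3] ctr [0.4259 0.0103] sides 0.0233 0.0356
dark 1308 [396.1 269.2] ctr [ 0.4776 -0.0617] sides 0.0615 0.035
dark 1714 [621.6 282.6] ctr [ 0.4874 -0.3176] sides 0.0488 0.0973
dark 382 [610. 241.] ctr [ 0.5355 -0.2873] sides 0.0221 0.0263
dark 600 [115.5 231. ] ctr [0.4913 0.2508] sides 0.0459 0.0208
dark 1571 [248. 210.] ctr [0.5292 0.1086] sides 0.0357 0.0597
dark 1169 [ 62. 176.] ctr [0.5458 0.3   ] sides 0.0121 0.1236
dark 466 [333.3 125.2] ctr [0.6257 0.0272] sides 0.0232 0.0242
dark 2620 [51.5 45.1] ctr [0.6673 0.2951] sides 0.036 0.0672
dark 3117 [140.2 102.2] ctr [0.6202 0.217 ] sides 0.0192 0.1703
dark 1015 [55.  16.4] ctr [0.6914 0.2885] sides 0.0088 0.0962
dark 201 [400.5  10.2] ctr [ 0.7305 -0.0223] sides 0.0084 0.0701
tan 400 [542.8 372.3] ctr [ 0.3547 -0.2715] sides 0.0135 0.0675
tan 376 [561.3 365.2] ctr [ 0.3678 -0.291 ] sides 0.0136 0.0602
tan 469 [254.8 267.4] ctr [0.4595 0.0993] sides 0.0744 0.0105
tan 486 [234.7 266.1] ctr [0.4588 0.1224] sides 0.0751 0.0107
tan 209 [417.6 237.4] ctr [ 0.5158 -0.0813] sides 0.0287 0.0116
tan 417 [404.2 211.9] ctr [ 0.5424 -0.0611] sides 0.0752 0.0114
tan 230 [11. 55.] ctr [0.6553 0.3392] sides 0.0116 0.0207
tan 174 [ 7.5 27. ] ctr [0.6788 0.3382] sides 0.0135 0.0118
```

View pics/w1.png

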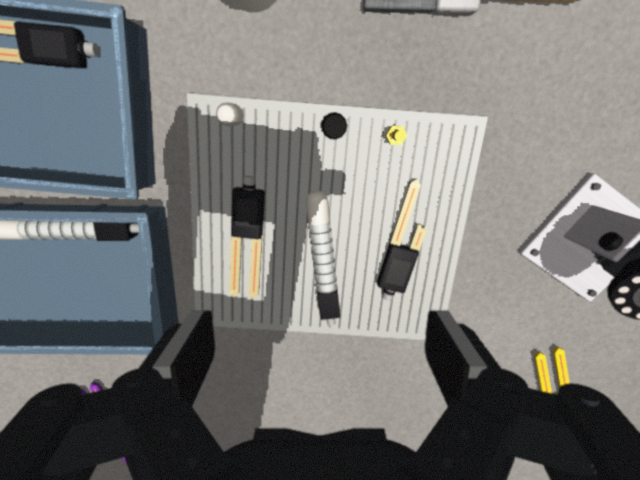

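The wrist view shows the sound probe head at (248,210) with prongs down, the tensiometer from (318,195) to (329,318), and the broken probe head at (398,270) with its long prong at (404,212) and stump at (418,237). Sizes and prong spacing agree (23 mm).

Now for refined poses with the arm settled.

Run:
```python
from h import *; from plant import monitor,imaging; import pickle
s=monitor.state(); c=imaging.read_camera("wrist"); s=monitor.state(); c=imaging.read_camera("wrist"); print(s["ee_pos"],s["joint_vel"].round(3) if hasattr(s["joint_vel"],'round') else s["joint_vel"])
pickle.dump((s,c),open("w2.pkl","wb"))
T=T_tool(s)@c["hand_eye"]; hsv=cv2.cvtColor(c["frame"],cv2.COLOR_BGR2HSV)
m=cv2.inRange(hsv,(8,60,110),(28,255,255))
L={}
for k in cv2.findContours(m,cv2.RETR_EXTERNAL,cv2.CHAIN_APPROX_NONE)[0]:
    if cv2.contourArea(k)<180: continue
    P=plane(c,k.reshape(-1,2),.0145,T)[:,:2]*1000
    r=cv2.minAreaRect(P.astype(np.float32)); q=cv2.boxPoints(r); e=[q[1]-q[0],q[2]-q[1]]; e=max(e,key=np.linalg.norm)
    if e[0]<0:e=-e
    print(np.round(r[0],1),np.round(r[1],1),"ang",np.arctan2(e[1],e[0]).round(3))
# tensiometer: head contour + edges at scanlines
g=cv2.cvtColor(c["frame"],cv2.COLOR_BGR2GRAY)
for k in cv2.findContours((g<75).astype(np.uint8),cv2.RETR_EXTERNAL,cv2.CHAIN_APPROX_NONE)[0]:
    A=cv2.contourArea(k)
    if 300<A<2000:
        P=plane(c,k.reshape(-1,2),.028 if A<500 else .020,T)[:,:2]*1000; r=cv2.minAreaRect(P.astype(np.float32)); print("dark",int(A),np.round(r,1) if 0 else (np.round(r[0],1),np.round(r[1],1),round(r[2],1)))
print("tens cup(318,207) mid(323,255) head(328,304)",plane(c,[(318,200),(323,255),(328,304),(329,318)],.018,T).round(4))
a=cv2.resize(c["frame"][180:330,200:440],None,fx=3.3,fy=3.3,interpolation=cv2.INTER_CUBIC); cv2.imwrite("pics/crop2.png",a)
```

```text
[0.54951842 0.03029719 0.27986456] [-0.032 -0.016  0.01   0.    -0.    -0.005]
[ 355.4 -270.1] [67.8 13.5] ang 0.424
[ 367.5 -289.7] [62.8 13.6] ang 0.427
[460.   99.1] [10.6 75.5] ang -0.003
[459.2 122. ] [10.9 75.6] ang -0.008
[516.7 -80.3] [11.5 29.9] ang -0.09
[539.8 -59.5] [12.2 68.9] ang -0.082
[654.8 336.9] [10.9 16.6] ang -1.453
dark 464 (array([430.5,  11. ]), array([35.8, 22.9]), 13.2)
dark 1333 (array([477.9, -61.3]), array([35.3, 62.2]), 81.3)
dark 1835 (array([ 486.7, -313. ]), array([98.4, 50.6]), 20.7)
dark 374 (array([ 537.7, -279.9]), array([25.8, 21.7]), 62.0)
dark 602 (array([491.1, 250.6]), array([19.4, 44.5]), 5.8)
dark 1583 (array([528.7, 108.3]), array([59.7, 35.6]), 1.3)
dark 1115 (array([546. , 299.2]), array([ 11.7, 120.9]), 1.0)
dark 466 (array([625.6,  26.9]), array([23.6, 23.8]), 28.6)
dark 969 (array([691.4, 287.1]), array([ 8.3, 92.9]), 0.7)
tens cup(318,207) mid(323,255) head(328,304) [[0.5472 0.0317 0.018 ]
 [0.485  0.0198 0.018 ]
 [0.4242 0.0075 0.018 ]
 [0.4058 0.0043 0.018 ]]
```

View pics/crop2.png

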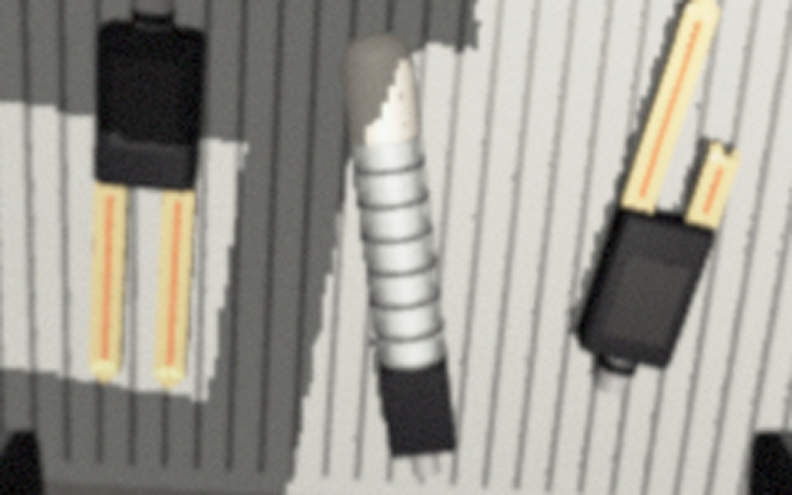

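Run:
```python
from h import *; from plant import monitor
s=monitor.state(); delta(s,[.484,.0215,.09],Rdown(.19)); delta(s,[.484,.0215,.0225],Rdown(.19))
```

```text
shift mm [-65.7, 1.6, 190.1] rot [-0.0, 0.0006, -0.0899] rows>= 3.2
shift mm [-65.7, 1.5, 257.6] rot [-0.0, 0.0006, -0.0899] rows>= 4.3
```

Emit:
{"op": "carry_out", "data": {
  "series": [
    [[-16,0,45,0,0,-0.03,0.55],[-33,1,95,0,0,-0.06,0.55],[-50,1,145,0,0,-0.09,0.55],[-66,1.5,190,0,0,-0.09,0.55],[-66,1.5,215,0,0,-0.09,0.55],[-66,1.5,238,0,0,-0.09,0.55],[-66,1.5,252,0,0,-0.09,0.55],[-66,1.5,257.5,0,0,-0.09,0.55],[-66,1.5,257.5,0,0,-0.09,0.55]]
  ],
  "newtons": 50
}}

```text
time_s: 2.92
ee_pos: [0.4842, 0.0217, 0.0231]
tool_rot: [-3.142, -0.0, 0.189]
ft_force: [-0.4, -0.3, -0.2]
gripper_width: 0.0474
```

Emit:
{"op": "carry_out", "data": {
  "series": [
    [[0,0,0,0,0,0,0.1],[0,0,0,0,0,0,0.1],[0,0,0,0,0,0,0.1],[0,0,0,0,0,0,0.1]]
  ],
  "newtons": 50
}}

```text
time_s: 3.42
ee_pos: [0.4846, 0.0219, 0.0237]
tool_rot: [3.141, -0.001, 0.19]
ft_force: [-2.0, -0.9, 6.1]
gripper_width: 0.0221
```

Emit:
{"op": "carry_out", "data": {
  "series": [
    [[0,0,-10,0,0,0,0.1],[0,0,-40,0,0,0,0.1],[0,0,-80,0,0,0,0.1],[0,0,-120,0,0,0,0.1],[0,0,-130,0,0,0,0.1],[0,0,-130,0,0,0,0.1]]
  ]
}}

```text
time_s: 4.18
ee_pos: [0.4842, 0.022, 0.1534]
tool_rot: [3.141, -0.001, 0.19]
ft_force: [0.7, 0.1, -1.2]
gripper_width: 0.0224
```

Run:
```python
from h import *; from plant import monitor,imaging
s=monitor.state(); c=imaging.read_camera("wrist"); print(s["ee_pos"],s["gripper_width"],s["ft_force"])
cv2.imwrite("pics/w3.png",c["frame"])
b=Rdown(1.634); delta(s,[.416,.311,.15],b)
delta(s,[.416,.311,.15],b)
```

```text
[0.48419865 0.02195034 0.15335126] 0.02238703693289973 [ 0.74593457  0.09975971 -1.24116704]
shift mm [-12.4, -296.7, 3.3] rot [0.001, -0.0007, -1.4441] rows>= 7.7
shift mm [-12.4, -296.7, 3.3] rot [0.001, -0.0007, -1.4441] rows>= 7.7
```

View pics/w3.png

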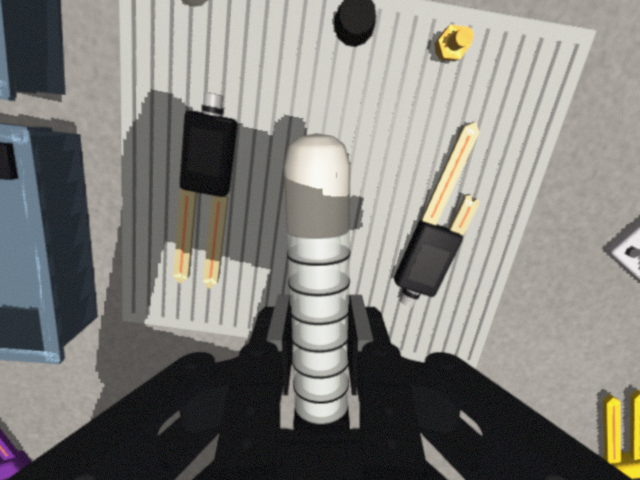

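The tensiometer is held level by its tube at the pads.

Emit:
{"op": "carry_out", "data": {
  "series": [
    [[-1,-20,0,0,0,-0.12,0.1],[-2,-50,0,0,0,-0.27,0.1],[-4,-85,0,0,0,-0.42,0.1],[-5,-120,0,0,0,-0.58,0.1],[-6,-155,1,0,0,-0.74,0.1],[-8,-190,2,0,0,-0.9,0.1],[-9,-225,2,0,0,-1.06,0.1],[-10,-255,3,0,0,-1.22,0.1],[-12,-280,3,0,0,-1.35,0.1],[-12,-297,3,0,0,-1.444,0.1],[-12,-297,3,0,0,-1.444,0.1]]
  ]
}}

```text
time_s: 5.6
ee_pos: [0.4155, 0.3118, 0.1484]
tool_rot: [-3.139, 0.001, 1.635]
ft_force: [0.4, -0.1, -1.1]
gripper_width: 0.0221
```

Run:
```python
from h import *; from plant import monitor,imaging; import pickle
s,c=pickle.load(open("w2.pkl","rb")); T=T_tool(s)@c["hand_eye"]
print("w2 bin rim corners",plane(c,[(163,205),(172,350),(137,195),(124,5)],.055,T).round(4)[:,:2].tolist())
s=monitor.state(); c=imaging.read_camera("wrist"); print(s["ee_pos"],s["tool_rot"],s["gripper_width"],s["ft_force"],s["joint_pos"])
pickle.dump((s,c),open("w4.pkl","wb")); cv2.imwrite("pics/w4.png",c["frame"])
```

```text
w2 bin rim corners [[0.5347, 0.1818], [0.37, 0.1768], [0.542, 0.2062], [0.7, 0.2069]]
[0.41548717 0.31179284 0.14837962] [-3.13935822e+00  8.46815855e-04  1.63536782e+00] 0.022066635475762788 [ 0.40118407 -0.0766281  -1.05891807] [4.95288954e-01 9.26468252e-02 1.70764850e+00 1.67762058e-04
 1.34368125e+00 4.30680435e-01]
```

View pics/w4.png

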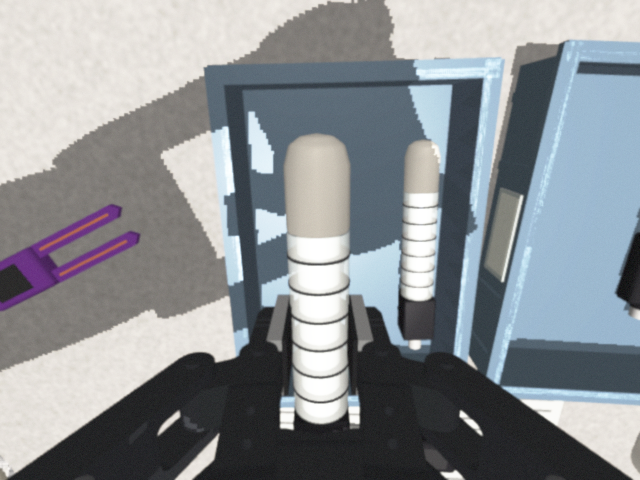

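Run:
```python
from h import *; import pickle
s,c=pickle.load(open("w4.pkl","rb")); T=T_tool(s)@c["hand_eye"]
print(plane(c,[(206,68),(502,60),(235,350),(470,350),(566,43),(498,396)],.055,T).round(4)[:,:2].tolist(), "tens axis in bin", plane(c,[(421,145),(418,300)],.016,T).round(4)[:,:2].tolist())
delta(s,[.4155,.3118,.026],Rdown(1.635))
```

```text
[[0.3462, 0.4144], [0.5052, 0.4281], [0.3604, 0.2359], [0.5235, 0.247], [0.5366, 0.4378], [0.5507, 0.2102]] tens axis in bin [[0.4794, 0.3801], [0.4949, 0.2633]]
shift mm [0.1, 0.3, 122.4] rot [-0.0022, 0.0008, 0.0004] rows>= 2.0
```

Emit:
{"op": "carry_out", "data": {
  "series": [
    [[0,0,30,0,0,0,0.1],[0,0,65,0,0,-0.01,0.1],[0,0,95,0,0,-0.01,0.1],[0,0,112,0,0,-0.01,0.1],[0,0,119,0,0,-0.01,0.1],[0,0,123,0,0,-0.01,0.1],[0,0,123,0,0,-0.01,0.1]]
  ]
}}

```text
time_s: 6.52
ee_pos: [0.4165, 0.3114, 0.0273]
tool_rot: [3.141, -0.0, 1.644]
ft_force: [-0.0, 0.9, -0.7]
gripper_width: 0.0219
```

Emit:
{"op": "carry_out", "data": {
  "series": [
    [[0,0,1.5,0,0,0,0.1],[0,0,3,0,0,0,0.1],[0,0,3,0,0,0,0.1]]
  ]
}}

```text
time_s: 6.9
ee_pos: [0.4163, 0.3113, 0.0239]
tool_rot: [3.142, -0.0, 1.644]
ft_force: [0.4, 0.2, -0.6]
gripper_width: 0.0225
```

Emit:
{"op": "carry_out", "data": {
  "series": [
    [[0,0,1,0,0,0,0.1],[0,0,1,0,0,0,0.1],[0,0,1,0,0,0,0.4],[0,0,1,0,0,0,0.45],[0,0,1,0,0,0,0.45],[0,0,1,0,0,0,0.45],[0,0,-30,0,0,0,0.45],[0,0,-80,0,0,0,0.45],[0,0,-130,0,0,0,0.45],[0,0,-150,0,0,0,0.45]]
  ]
}}

```text
time_s: 8.15
ee_pos: [0.4169, 0.3117, 0.1769]
tool_rot: [3.138, -0.002, 1.644]
ft_force: [0.2, 0.1, -1.4]
gripper_width: 0.0382
```

Run:
```python
from h import *; from plant import monitor,imaging; import pickle
s=monitor.state(); print(s["ee_pos"],s["tool_rot"][2]); c=imaging.read_camera("wrist"); cv2.imwrite("pics/w5.png",c["frame"])
print("over mat, sound"); delta(s,[.524,.1095,.17],Rdown(-.006))
```

```text
[0.41691427 0.31170527 0.17689688] 1.6438496507617282
over mat, sound
shift mm [-209.5, 92.0, 6.9] rot [0.0012, -0.004, 1.6498] rows>= 8.8
```

View pics/w5.png

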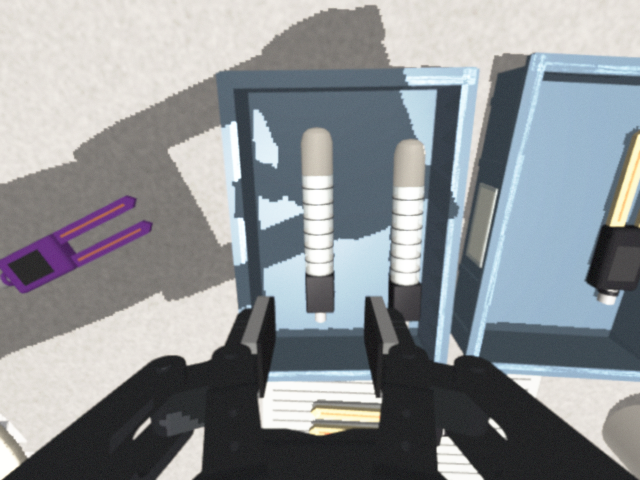

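The tensiometer lies parallel to the other one in its bin, at (318,220). Next is the sound probe.

Emit:
{"op": "carry_out", "data": {
  "series": [
    [[-15,8,0,0,0,0.16,0.6],[-38,18,1,0,0,0.33,0.6],[-62,28,2,0,0,0.5,0.6],[-86,38,3,0,0,0.67,0.6],[-110,48,4,0,0,0.84,0.6],[-134,58,5,0,0,1.01,0.6],[-158,68,6,0,0,1.18,0.6],[-182,80,7,0,0,1.35,0.6],[-200,88,7,0,0,1.52,0.6],[-209.5,92,7,0,0,1.65,0.6],[-209.5,92,7,0,0,1.65,0.6]]
  ]
}}

```text
time_s: 9.57
ee_pos: [0.5233, 0.1086, 0.1662]
tool_rot: [-3.142, 0.001, -0.006]
ft_force: [-0.7, 1.0, -0.7]
gripper_width: 0.0509
```

```bash
cat > m.py <<'E'
from h import *; from plant import monitor,imaging; import pickle
def prongs(c,T,lo=180):
    hsv=cv2.cvtColor(c["frame"],cv2.COLOR_BGR2HSV); m=cv2.inRange(hsv,(8,60,110),(28,255,255))
    for k in cv2.findContours(m,cv2.RETR_EXTERNAL,cv2.CHAIN_APPROX_NONE)[0]:
        if cv2.contourArea(k)<lo: continue
        P=plane(c,k.reshape(-1,2),.0145,T)[:,:2]*1000
        r=cv2.minAreaRect(P.astype(np.float32)); q=cv2.boxPoints(r); e=max([q[1]-q[0],q[2]-q[1]],key=np.linalg.norm); e=-e if e[0]<0 else e
        print("prong",np.round(r[0],1),np.round(r[1],1),"ang",np.arctan2(e[1],e[0]).round(3))
    g=cv2.cvtColor(c["frame"],cv2.COLOR_BGR2GRAY)
    for k in cv2.findContours((g<75).astype(np.uint8),cv2.RETR_EXTERNAL,cv2.CHAIN_APPROX_NONE)[0]:
        if cv2.contourArea(k)>500:
            P=plane(c,k.reshape(-1,2),.020,T)[:,:2]*1000; r=cv2.minAreaRect(P.astype(np.float32))
            if max(r[1])<110: print("dark",np.round(r[0],1),np.round(r[1],1),round(r[2],1))
E
python3 - <<'E'
from m import *
s=monitor.state(); c=imaging.read_camera("wrist"); print(s["ee_pos"],s["tool_rot"]); prongs(c,T_tool(s)@c["hand_eye"])
delta(s,[.524,.1095,.0205],Rdown(-.006))
E
```

```text
[0.5233251  0.10864038 0.16621979] [-3.14154598e+00  8.21863071e-04 -6.46729100e-03]
prong [459.4 122.5] [10.8 72.8] ang -0.014
prong [460.1  99.3] [10.3 74.5] ang -0.002
prong [517.  -80.9] [11.6 29.3] ang -0.13
prong [543.3 -61.6] [12.3 75.7] ang -0.137
prong [623.7 -43. ] [26.5 19. ] ang 1.554
dark [478.6 -59.3] [39.7 63.1] 81.9
dark [528.2 111. ] [60.5 34.6] 0.6
dark [625.4  28.6] [24.3 29.1] 29.2
dark [661.3 288.9] [25.6 54.6] 0.7
shift mm [0.8, -0.9, 145.7] rot [-0.0, 0.0008, -0.0005] rows>= 2.3
```

Emit:
{"op": "carry_out", "data": {
  "series": [
    [[1,-1,40,0,0,0,0.6],[1,-2,85,0,0,0,0.6],[1,-2,120,0,0,0,0.6],[1,-2,138,0,0,0,0.6],[1,-2,145.5,0,0,0,0.6],[1,-2,145.5,0,0,0,0.6],[1,-2,145.5,0,0,0,0.1],[1,-2,145.5,0,0,0,0.1],[1,-2,145.5,0,0,0,0.1],[1,-2,145.5,0,0,0,0.1]]
  ],
  "newtons": 60
}}

```text
time_s: 10.88
ee_pos: [0.5251, 0.1112, 0.0228]
tool_rot: [-3.141, -0.002, -0.006]
ft_force: [-1.5, 0.2, 7.0]
gripper_width: 0.0324
```

Emit:
{"op": "carry_out", "data": {
  "series": [
    [[0,0,-8,0,0,0,0.1],[0,0,-30,0,0,0,0.1],[0,0,-70,0,0,0,0.1],[0,0,-110,0,0,0,0.1],[0,0,-130,0,0,0,0.1],[0,0,-130,0,0,0,0.1]]
  ]
}}

```text
time_s: 11.62
ee_pos: [0.525, 0.1112, 0.1535]
tool_rot: [-3.141, -0.004, -0.006]
ft_force: [-0.1, -0.7, -0.8]
gripper_width: 0.0323
```

Run:
```python
from m import *
s=monitor.state(); c=imaging.read_camera("wrist"); print(s["ee_pos"],s["gripper_width"],s["ft_force"]); cv2.imwrite("pics/w6.png",c["frame"])
prongs(c,T_tool(s)@c["hand_eye"])
delta(s,[.5945,.351,.15],Rdown(1.59))
```

```text
[0.52500687 0.11115841 0.15347092] 0.032348039580381606 [-0.13956555 -0.74855129 -0.75959784]
prong [362.6 134.2] [22.7 54.7] ang -0.036
prong [363.5  89.7] [54.9 21.2] ang 0.005
prong [517.  -80.8] [11.8 29.8] ang -0.101
prong [543.1 -61.2] [12.6 75.6] ang -0.121
prong [623.7 -43.3] [19.4 27. ] ang -1.432
dark [489.6 250.3] [21.8 45.7] 5.6
dark [478. -59.] [40.  61.9] 82.1
dark [544.9 288.5] [ 13.1 103.6] 0.4
dark [625.6  28.7] [24.3 29.8] 28.7
dark [661.2 285.6] [23.9 47.9] 0.8
shift mm [68.0, -240.3, 3.8] rot [0.0025, -0.0031, -1.5961] rows>= 8.5
```

Emit:
{"op": "carry_out", "data": {
  "series": [
    [[5,-16,0,0,0,-0.15,0.1],[12,-42,0,0,0,-0.32,0.1],[19,-68,0,0,0,-0.49,0.1],[26,-94,1,0,0,-0.66,0.1],[34,-120,1,0,0,-0.83,0.1],[41,-146,2,0,0,-1.0,0.1],[48,-172,2,0,0,-1.17,0.1],[55,-198,3,0,0,-1.34,0.1],[62,-222,3,0,0,-1.5,0.1],[68,-240,4,0,0,-1.596,0.1],[68,-240,4,0,0,-1.596,0.1]]
  ]
}}

```text
time_s: 13.05
ee_pos: [0.5934, 0.3514, 0.1455]
tool_rot: [-3.139, 0.001, 1.591]
ft_force: [-0.9, -0.3, -1.2]
gripper_width: 0.033
```

Run:
```python
from m import *
s=monitor.state(); c=imaging.read_camera("wrist"); t=imaging.read_camera("top"); print(s["ee_pos"],s["tool_rot"],s["gripper_width"]); pickle.dump((s,c,t),open("w7.pkl","wb"))
T=T_tool(s)@c["hand_eye"]
# blue rim: row/col extents
a=c["frame"].copy()
for P in [(.533,.433),(.697,.439),(.7,.211),(.537,.209)]:
    u=proj(c,[[*P,.055]],T)[0]; print(P,u.round(0)); 
    cv2.circle(a,tuple(int(v) for v in u),4,(0,0,255),1)
cv2.imwrite("pics/w7.png",a)
```

```text
[0.59337996 0.35135474 0.14549313] [-3.13944855e+00  7.09634554e-04  1.59120451e+00] 0.03301964740863646
(0.533, 0.433) [216. 115.]
(0.697, 0.439) [512. 109.]
(0.7, 0.211) [460. 434.]
(0.537, 0.209) [241. 432.]
```

View pics/w7.png

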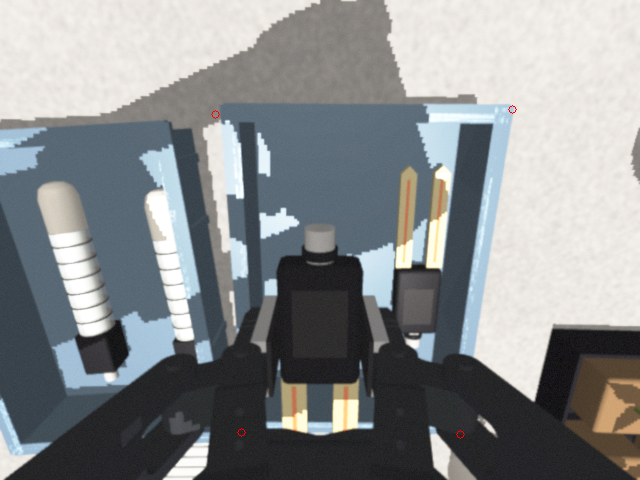

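The probe is centred over the free near half of the probe bin, with its head at (320,320). The rim corners match my estimates.

Emit:
{"op": "carry_out", "data": {
  "series": [
    [[0,0,30,0,0,0,0.1],[0,-1,65,0,0,0,0.1],[0,-1,95,0,0,0,0.1],[0,-1,110,0,0,0,0.1],[0,-1,116,0,0,0,0.1],[0,-1,120,0,0,0,0.1],[0,-1,120,0,0,0,0.1]]
  ]
}}

```text
time_s: 14.02
ee_pos: [0.5931, 0.3507, 0.028]
tool_rot: [3.141, -0.0, 1.59]
ft_force: [-0.1, 0.6, -0.4]
gripper_width: 0.0325
```

Emit:
{"op": "carry_out", "data": {
  "series": [
    [[0,0,1.5,0,0,0,0.1],[0,0,3,0,0,0,0.1],[0,0,4,0,0,0,0.1],[0,0,4,0,0,0,0.1]]
  ]
}}

```text
time_s: 14.52
ee_pos: [0.5938, 0.351, 0.0246]
tool_rot: [3.139, -0.001, 1.59]
ft_force: [3.3, 1.2, 6.9]
gripper_width: 0.0327
```

Contact (7 N). I'll release and lift.

Emit:
{"op": "carry_out", "data": {
  "series": [
    [[0,0,0,0,0,0,0.5],[0,0,0,0,0,0,0.53],[0,0,0,0,0,0,0.53],[0,0,-30,0,0,0,0.53],[0,0,-80,0,0,0,0.53],[0,0,-130,0,0,0,0.55],[0,0,-180,0,0,0,0.55],[0,0,-190,0,0,0,0.55]]
  ]
}}

```text
time_s: 15.52
ee_pos: [0.5937, 0.3511, 0.2177]
tool_rot: [3.136, -0.002, 1.59]
ft_force: [-0.6, -0.4, -0.4]
gripper_width: 0.0468
```

Run:
```python
from m import *
s=monitor.state(); print(s["ee_pos"],s["tool_rot"][2]); c=imaging.read_camera("wrist"); cv2.imwrite("pics/w8.png",c["frame"])
prongs(c,T_tool(s)@c["hand_eye"])
delta(s,[.50,-.065,.20],Rdown(-.12))
```

```text
[0.59366373 0.35106185 0.21774157] 1.5898544571304747
prong [927.3 115.6] [25.4 40.6] ang -0.017
prong [922.1 145.7] [30.2 25.1] ang 0.035
prong [916.7 217.3] [20.  40.4] ang -1.551
prong [853.  210.9] [54.4 54.9] ang -1.57
prong [676.9 367.6] [11.1 69.8] ang -1.546
prong [654.1 367.2] [11.1 69.9] ang -1.538
dark [422.6 256.8] [35.  43.7] 5.7
dark [593.2 355.7] [33.8 57.6] 0.1
dark [839.2 397.9] [55.9 83.9] 16.5
dark [825.5 497.7] [24.  48.2] 17.2
shift mm [-414.2, -101.7, 16.2] rot [0.002, -0.0064, 1.7098] rows>= 9.2
```

Emit:
{"op": "carry_out", "data": {
  "series": [
    [[-30,-10,1,0,0,0.15,0.55],[-70,-18,2,0,0,0.31,0.55],[-110,-27,4,0,0,0.47,0.55],[-150,-36,6,0,0,0.63,0.55],[-190,-46,8,0,0,0.79,0.55],[-230,-56,9,0,0,0.95,0.55],[-270,-66,11,0,0,1.11,0.55],[-310,-76,12,0,0,1.27,0.55],[-350,-86,14,0,0,1.43,0.55],[-390,-96,15,0,0,1.59,0.55],[-414,-102,16,0,0,1.71,0.55],[-414,-102,16,0,0,1.71,0.55]]
  ]
}}

```text
time_s: 17.08
ee_pos: [0.498, -0.0664, 0.1961]
tool_rot: [-3.141, 0.002, -0.123]
ft_force: [-0.2, 0.7, 0.4]
gripper_width: 0.0469
```

Run:
```python
from m import *
s=monitor.state();imaging.read_camera("wrist"); s=monitor.state(); c=imaging.read_camera("wrist");t=imaging.read_camera("top");sc=imaging.read_camera("scene"); print(s["ee_pos"],s["tool_rot"],s["joint_vel"])
pickle.dump((s,c,t,sc),open("w9.pkl","wb"))
prongs(c,T_tool(s)@c["hand_eye"])
h=lambda f,a,b,z:cv2.resize(f[a[0]:a[1],b[0]:b[1]],None,fx=z,fy=z,interpolation=cv2.INTER_CUBIC)
A=h(t["frame"],(180,260),(430,520),4); B=h(sc["frame"],(345,445),(170,260),4)
C=np.zeros((400,720,3),np.uint8); C[:320,:360]=A; C[:400,360:]=B; cv2.imwrite("pics/cam.png",C)
```

```text
[ 0.49828135 -0.06550098  0.19635224] [-3.14114242e+00  1.39922934e-03 -1.20281385e-01] [ 0.02717954 -0.00080365 -0.00754633  0.00273232  0.00450371 -0.0125645 ]
prong [ 325.8 -296.9] [142.1  36. ] ang 0.428
prong [517.8 -81.1] [10.3 27.4] ang -0.112
prong [539.5 -61.4] [10.3 64.1] ang -0.151
prong [623.7 -35.7] [21.7 19.3] ang 0.608
dark [362.5 255.1] [33.6 39. ] 5.3
dark [474.3 -59.9] [40.9 92.2] 81.8
dark [ 542.5 -278.2] [24.1 23.9] 58.7
dark [ 499.5 -314.9] [100.8  58.2] 30.4
dark [623.8  24.8] [30.2 24.6] 76.9
```

View pics/cam.png

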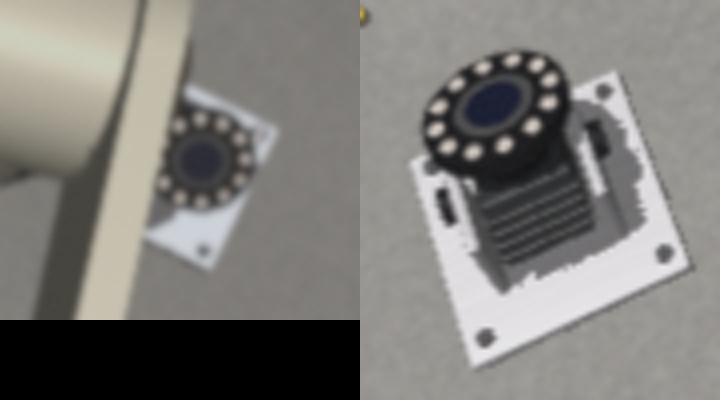

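The camera picture shows the ring light centre at scene px (203,371) and top px (481,220). I'll take wrist views of the ring from three places to get the lens pose before picking up.

Emit:
{"op": "carry_out", "data": {
  "series": [
    [[3,25,-25,0,0,0,0.55],[7,50,-50,0,0,0,0.55],[11,74,-74,0,0,0,0.55],[11,74,-74,0,0,0,0.55],[11,74,-74,0,0,0,0.55]]
  ]
}}

```text
time_s: 17.9
ee_pos: [0.5007, -0.1391, 0.2704]
tool_rot: [-3.141, 0.001, -0.119]
ft_force: [-0.3, 0.3, -0.1]
gripper_width: 0.0473
```

Run:
```python
from m import *
s=monitor.state(); c=imaging.read_camera("wrist"); print(s["ee_pos"]); pickle.dump((s,c),open("v3.pkl","wb"))
delta(s,[.60,-.27,.26],Rdown(-.12)); delta(s,[.42,-.3,.27],Rdown(-.12))
```

```text
[ 0.50070978 -0.13908256  0.27040713]
shift mm [114.1, 118.2, 10.2] rot [-0.0007, 0.001, 0.0009] rows>= 2.6
shift mm [-61.0, 169.4, 0.4] rot [-0.0007, 0.001, 0.0009] rows>= 2.9
```

Emit:
{"op": "carry_out", "data": {
  "series": [
    [[30,30,3,0,0,0,0.55],[60,60,6,0,0,0,0.55],[90,92,8,0,0,0,0.55],[114,118,10,0,0,0,0.55],[114,118,10,0,0,0,0.55],[114,118,10,0,0,0,0.55]]
  ]
}}

```text
time_s: 18.7
ee_pos: [0.5997, -0.2698, 0.2606]
tool_rot: [-3.141, 0.001, -0.119]
ft_force: [-0.5, 0.6, 0.2]
gripper_width: 0.0474
```

Run:
```python
from m import *
s=monitor.state(); c=imaging.read_camera("wrist"); print(s["ee_pos"]); pickle.dump((s,c),open("v1.pkl","wb"))
delta(s,[.42,-.3,.27],Rdown(-.12))
```

```text
[ 0.59967766 -0.26975867  0.26057516]
shift mm [-174.8, 51.4, -9.3] rot [-0.0008, 0.0012, 0.0007] rows>= 2.9
```

Emit:
{"op": "carry_out", "data": {
  "series": [
    [[-45,13,-3,0,0,0,0.55],[-90,26,-5,0,0,0,0.55],[-135,39,-7,0,0,0,0.55],[-175,51,-9,0,0,0,0.55],[-175,51,-9,0,0,0,0.55],[-175,51,-9,0,0,0,0.55]]
  ]
}}

```text
time_s: 19.5
ee_pos: [0.4202, -0.2999, 0.2707]
tool_rot: [3.141, -0.001, -0.12]
ft_force: [0.1, -0.2, -0.6]
gripper_width: 0.0471
```

Run:
```python
from m import *
s=monitor.state(); c=imaging.read_camera("wrist"); print(s["ee_pos"]); pickle.dump((s,c),open("v2.pkl","wb"))
C=[]
for n in ("v3","v1","v2"):
    s,c=pickle.load(open(n+".pkl","rb")); T=T_tool(s)@c["hand_eye"]; u=proj(c,[[.521,-.274,.09]],T)[0]; print(n,u.round(0))
    x,y=[int(v) for v in u]; f=cv2.copyMakeBorder(c["frame"],90,90,90,90,cv2.BORDER_CONSTANT)[y:y+180,x:x+180]; C.append(cv2.resize(f,(266,266),interpolation=cv2.INTER_CUBIC))
cv2.imwrite("pics/rings.png",np.hstack(C))
```

```text
[ 0.4201712  -0.29990363  0.27070831]
v3 [479. 174.]
v1 [335. 303.]
v2 [271.  96.]
```

View pics/rings.png

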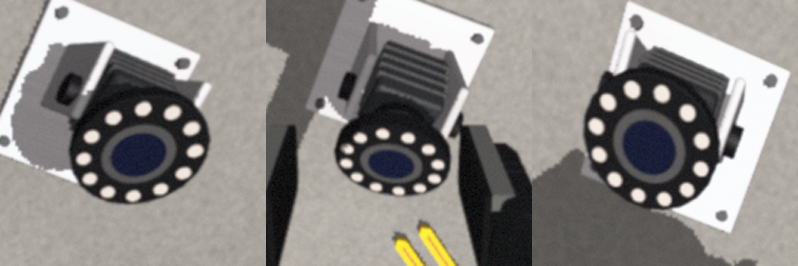

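The ring and lens are clear in all three views. I'll match the LED blobs across them, triangulate the points and fit a plane. The plate holes give a check on azimuth.

```bash
cat > ring.py <<'E'
from m import *
V=[]
for n in ("v3","v1","v2"):
    s,c=pickle.load(open(n+".pkl","rb")); V.append((c,T_tool(s)@c["hand_eye"]))
d=pickle.load(open("cams.pkl","rb")); 
V+= [(d["scene"],d["scene"]["cam_to_world"])]
def multi(obs):   # least squares point from rays
    A=np.zeros((3,3));b=np.zeros(3)
    for o,dd in obs:
        M=np.eye(3)-np.outer(dd,dd); A+=M;b+=M@o
    p=np.linalg.solve(A,b); return p,[np.linalg.norm((np.eye(3)-np.outer(dd,dd))@(p-o)) for o,dd in obs]
g0=np.array([.521,-.274,.09]); L=[];lens=[]
for c,T in V:
    u=proj(c,[g0],T)[0]; f=c["frame"].astype(int); near=lambda p,r:np.hypot(*(np.array(p)-u))<r
    z=np.linalg.norm(g0-T[:3,3]); R0=34*c["K"][0,0]/z/1000
    blue=((f[:,:,0]-f[:,:,2]>18)&(f.sum(2)<260)).astype(np.uint8)
    yy,xx=np.mgrid[:480,:640]; blue[np.hypot(xx-u[0],yy-u[1])>2*R0]=0
    n,lab,st,ce=cv2.connectedComponentsWithStats(blue); i=1+np.argmax(st[1:,4]); lc=ce[i]
    w=(f.min(2)>130).astype(np.uint8); n,lab,st,ce=cv2.connectedComponentsWithStats(w)
    amax=(R0*.25)**2*3.2
    P=[ce[k] for k in range(1,n) if 3<st[k,4]<amax*1.2 and R0*.3<np.hypot(*(ce[k]-lc))<R0*1.05]
    lens.append(lc); L.append(np.array(P)); print("lens px",lc.round(1),"area",st.shape[0],"R0",R0.round(1),"leds",len(P))
rays=[(lambda od:(od[0],od[1][0]))(ray(c,[lc],T)) for (c,T),lc in zip(V,lens)]
p,res=multi(rays); print("lens all",p.round(4),np.round(res,4)); p3,res=multi(rays[:3]); print("lens wrist",p3.round(4),np.round(res,4))
az=np.radians(152); el=np.radians(68); c0=p3
for it in range(6):
    n=np.array([np.cos(az)*np.cos(el),np.sin(az)*np.cos(el),np.sin(el)])
    ey=np.array([-np.sin(az),np.cos(az),0]); ex=np.cross(ey,n)
    G={}; allang=[]
    for vi,((c,T),P) in enumerate(zip(V[:3],L)):
        o,dd=ray(c,P,T); t=((c0-o)@n)/(dd@n); q=o+dd*t[:,None]-c0; a=np.arctan2(q@ey,q@ex)
        for A,D,r in zip(a,dd,np.linalg.norm(q,axis=1)): allang.append((A,vi,o,D,r))
    N=12; ph=np.angle(np.mean([np.exp(1j*N*x[0]) for x in allang]))/N
    for A,vi,o,D,r in allang: G.setdefault(int(round((A-ph)/(2*np.pi/N)))%N,[]).append((vi,o,D))
    pts=[];rr=[]
    for k,v in G.items():
        if len({x[0] for x in v})>=2 and len(v)==len({x[0] for x in v}):
            q,r=multi([(o,D) for _,o,D in v]); pts.append(q); rr+=r
    pts=np.array(pts); c0=pts.mean(0); nn=np.linalg.svd(pts-c0)[2][2]; nn*=np.sign(nn[2])
    az=np.arctan2(nn[1],nn[0]); el=np.arcsin(nn[2])
print("N pts",len(pts),"rms",np.sqrt(np.mean(np.square(rr))).round(5),"c0",c0.round(4),"radii",np.linalg.norm(pts-c0,axis=1).round(4),"az,el",np.degrees([az,el]).round(2),"plane res",np.abs((pts-c0)@nn).max().round(5))
np.save("lens.npy",np.r_[c0,p3,az,el])
# plate edges: white pixels
for c,T in V:
    f=c["frame"].astype(int); u=proj(c,[[.535,-.285,.01]],T)[0]; w=(f.min(2)>200).astype(np.uint8); yy,xx=np.mgrid[:480,:640]; w[np.hypot(xx-u[0],yy-u[1])>200]=0
    k=max(cv2.findContours(w,cv2.RETR_EXTERNAL,cv2.CHAIN_APPROX_NONE)[0],key=cv2.contourArea); P=plane(c,k.reshape(-1,2),.01,T)[:,:2]*1000
    r=cv2.minAreaRect(P.astype(np.float32)); print("plate",np.round(r[0],1),np.round(r[1],1),round(r[2],1))
E
python3 ring.py
```

```text
lens px [481.4 188.4] area 72 R0 37.0 leds 11
lens px [328.2 323.8] area 24 R0 37.1 leds 8
lens px [258.8 105.4] area 26 R0 40.2 leds 12
lens px [202.8 370.6] area 179 R0 17.2 leds 11
lens all [ 0.5143 -0.2671  0.1123] [0.0001 0.0003 0.0002 0.0005]
lens wrist [ 0.5143 -0.2669  0.1127] [0.     0.0001 0.0001]
N pts 12 rms 0.00011 c0 [ 0.5141 -0.2669  0.1121] radii [0.027  0.027  0.0269 0.0268 0.027  0.027  0.0269 0.027  0.0269 0.0271
 0.0269 0.0271] az,el [151.61  65.09] plane res 0.00014
plate [ 531.2 -276.2] [108.9 109. ] 62.0
plate [ 554.2 -299.8] [89.  46.2] 61.7
plate [ 531.2 -276.2] [109.1 109.2] 62.1
plate [ 531.9 -277. ] [107.6 107.1] 62.0
```

The LED plane fit is very consistent: residual 0.1 mm, radius 27 mm, azimuth 151.6° (the plate gives 152°), elevation 65°. Next I'll pick up the broken probe.

Run:
```python
from m import *
s=monitor.state(); delta(s,[.479,-.064,.09],Rdown(-.135)); delta(s,[.479,-.064,.0225],Rdown(-.135))
```

```text
shift mm [29.9, -241.2, 180.4] rot [0.0, -0.0005, 0.0156] rows>= 4.8
shift mm [29.9, -241.2, 247.9] rot [0.0, -0.0005, 0.0156] rows>= 5.6
```

Emit:
{"op": "carry_out", "data": {
  "series": [
    [[7,-55,5,0,0,0,0.6],[14,-110,15,0,0,0.01,0.6],[21,-165,45,0,0,0.015,0.6],[27,-215,85,0,0,0.015,0.6],[30,-241,130,0,0,0.015,0.6],[30,-241,180,0,0,0.015,0.6],[30,-241,180,0,0,0.015,0.6]]
  ]
}}

```text
time_s: 20.42
ee_pos: [0.4772, -0.0633, 0.0876]
tool_rot: [-3.14, 0.006, -0.133]
ft_force: [0.6, -0.2, 1.1]
gripper_width: 0.051
```

Run:
```python
from m import *
s=monitor.state(); print(s["ee_pos"],s["tool_rot"]); delta(s,[.479,-.064,.0215],Rdown(-.135))
```

```text
[ 0.47724452 -0.06333887  0.08755405] [-3.14044364  0.00621662 -0.13339745]
shift mm [2.2, 0.5, 66.0] rot [-0.0011, 0.0062, 0.0016] rows>= 1.1
```

Emit:
{"op": "carry_out", "data": {
  "series": [
    [[0,0,25,0,0,0,0.6],[0,0,48,0,0,0,0.6],[0,0,62,0,0,0,0.6],[0,0,68,0,0,0,0.6],[0,0,68,0,0,0,0.6],[0,0,68,0,0,0,0.1],[0,0,68,0,0,0,0.1],[0,0,68,0,0,0,0.1],[0,0,68,0,0,0,0.1]]
  ],
  "newtons": 80
}}

```text
time_s: 21.55
ee_pos: [0.4791, -0.065, 0.0235]
tool_rot: [3.141, -0.001, -0.135]
ft_force: [-2.3, 0.5, 9.9]
gripper_width: 0.0321
```

Emit:
{"op": "carry_out", "data": {
  "series": [
    [[0,0,-8,0,0,0,0.1],[0,0,-30,0,0,0,0.1],[0,0,-75,0,0,0,0.1],[0,0,-120,0,0,0,0.1],[0,0,-165,0,0,0,0.1],[0,0,-220,0,0,0,0.1],[0,0,-250,0,0,0,0.1],[0,0,-250,0,0,0,0.1]]
  ]
}}

```text
time_s: 22.55
ee_pos: [0.4791, -0.065, 0.2752]
tool_rot: [3.141, -0.004, -0.135]
ft_force: [-0.4, 0.2, -2.3]
gripper_width: 0.0317
```

```bash
cat > held.py <<'E'
from m import *
def held(c,z=.0085,verbose=1):
    H=c["hand_eye"]; hsv=cv2.cvtColor(c["frame"],cv2.COLOR_BGR2HSV); m=cv2.inRange(hsv,(8,55,90),(30,255,255)); out=[]
    for k in cv2.findContours(m,cv2.RETR_EXTERNAL,cv2.CHAIN_APPROX_NONE)[0]:
        if cv2.contourArea(k)<150: continue
        o,d=ray(c,k.reshape(-1,2),H); P=(o+d*((z-o[2])/d[:,2])[:,None])[:,:2]*1000
        if abs(P.mean(0)[1])>40 or P.mean(0)[0]<20 or P.mean(0)[0]>130: continue
        r=cv2.minAreaRect(P.astype(np.float32)); 
        vx,vy,x0,y0=cv2.fitLine(P.astype(np.float32),cv2.DIST_HUBER,0,.01,.01).ravel()
        print("ctr",np.round(r[0],1),"size",np.round(r[1],1),"dir",round(float(np.arctan(vy/vx)),4),"x range",P[:,0].min().round(1),P[:,0].max().round(1),"px bbox",cv2.boundingRect(k))
E
python3 - <<'E'
from held import *
s=monitor.state(); c=imaging.read_camera("wrist"); pickle.dump((s,c),open("h1.pkl","wb")); cv2.imwrite("pics/h1.png",c["frame"]); held(c)
n_az,el=np.radians(151.8),np.radians(65.05)
n=np.array([np.cos(n_az)*np.cos(el),np.sin(n_az)*np.cos(el),np.sin(el)]); print("n",n.round(4))
E
```

```text
ctr [39.  11.1] size [25.6 10.9] dir -0.2571 x range 26.3 51.9 px bbox (335, 198, 30, 65)
ctr [ 60.4 -11.7] size [11.4 68.3] dir -0.0835 x range 26.3 94.5 px bbox (270, 72, 35, 191)
ctr [ 99.2 -16.2] size [6.5 9.6] dir -0.4957 x range 94.8 103.4 px bbox (258, 42, 26, 30)
n [-0.3718  0.1993  0.9067]
```

```bash
cat >> held.py <<'E'
def prof(c,z=.0085):
    H=c["hand_eye"]; hsv=cv2.cvtColor(c["frame"],cv2.COLOR_BGR2HSV); m=cv2.inRange(hsv,(8,55,90),(30,255,255))
    for (x0,x1,y0,y1,nm) in ((255,320,60,262,"long"),(320,375,190,262,"stump")):
        E=[]
        for v in range(y0,y1,3):
            xs=np.flatnonzero(m[v,x0:x1])
            if len(xs)<8: continue
            e=np.array([[xs[0]+x0-.5,v],[xs[-1]+x0+.5,v]]); o,d=ray(c,e,H); P=(o+d*((z-o[2])/d[:,2])[:,None])*1000
            E.append([P[:,0].mean(),P[:,1].mean(),P[1,1]-P[0,1]])
        E=np.array(E); a=np.polyfit(E[:,0],E[:,1],1); w=np.polyfit(E[:,0],E[:,2],1)
        print(nm,"mid y=%.2f at x=40, slope %.4f"%(np.polyval(a,40),a[0]),"width at 30: %.2f at 90: %.2f"%(np.polyval(w,30),np.polyval(w,90)),"x",E[:,0].min().round(1),E[:,0].max().round(1))
        print(E[::6].round(1).tolist())
E
python3 - <<'E'
from held import *
s,c=pickle.load(open("h1.pkl","rb")); prof(c)
a=c["frame"][60:270,230:400]; print(c["frame"][60,240:300:6].tolist())
E
```

```text
long mid y=-11.51 at x=40, slope -0.0254 width at 30: 11.74 at 90: 9.30 x 26.7 98.1
[[98.1, -17.2, 5.6], [89.9, -11.5, 10.5], [84.2, -11.8, 11.0], [78.4, -13.7, 7.0], [72.3, -13.8, 7.4], [66.1, -11.6, 11.5], [59.7, -11.6, 11.3], [53.0, -11.6, 11.1], [46.1, -11.6, 10.9], [39.0, -11.4, 11.1], [31.7, -11.8, 10.9]]
stump mid y=11.14 at x=40, slope -0.0197 width at 30: 10.47 at 90: 10.73 x 27.6 53.7
[[53.7, 10.3, 10.4], [43.4, 11.3, 10.6], [36.2, 11.3, 10.4], [28.8, 11.1, 10.6]]
[[226, 232, 233], [178, 184, 185], [228, 232, 232], [167, 174, 175], [110, 224, 249], [139, 237, 244], [191, 237, 246], [194, 237, 246], [197, 238, 247], [207, 238, 245]]
```

```bash
cat > tgt.py <<'E'
from held import *
az,el=np.radians(151.8),np.radians(65.05)
n=np.array([np.cos(az)*np.cos(el),np.sin(az)*np.cos(el),np.sin(el)]); lens=np.array([.5142,-.2669,.1125]); focus=lens+.12*n
X=np.array([np.sin(az),-np.cos(az),0]); Z=-n; Rt=np.c_[X,np.cross(Z,X),Z]
def target(end=(.0522,.0113,.0113)): return focus-Rt@np.array(end)
E
python3 - <<'E'
from tgt import *
s=monitor.state(); p=target(); print("focus",focus.round(4),"TCP",p.round(4),R.from_matrix(Rt).as_euler('xyz').round(3),s["ee_pos"])
print("via +60mm along n"); delta(s,p+.06*n,Rt); delta(s,p,Rt)
E
```

```text
focus [ 0.4696 -0.243   0.2213] TCP [ 0.4317 -0.2819  0.2268] [ 2.706 -0.     1.079] [ 0.47864081 -0.06483442  0.27324996]
via +60mm along n
shift mm [-41.0, 212.6, -8.0] rot [-0.3791, 0.2627, -1.1938] rows>= 6.9
shift mm [-17.3, 221.4, 46.5] rot [-0.3791, 0.2627, -1.1938] rows>= 6.9
```

Emit:
{"op": "carry_out", "data": {
  "series": [
    [[-2,10,-2,-0.03,0.02,-0.09,0.1],[-6,30,-6,-0.06,0.045,-0.2,0.1],[-10,55,-10,-0.1,0.07,-0.32,0.1],[-15,82,-12,-0.14,0.096,-0.44,0.1],[-20,109,-12,-0.178,0.123,-0.56,0.1],[-25,136,-12,-0.216,0.15,-0.68,0.1],[-31,163,-11,-0.254,0.176,-0.8,0.1],[-36,190,-10,-0.295,0.204,-0.93,0.1],[-41,208,-8,-0.335,0.232,-1.055,0.1],[-41,212.5,-8,-0.367,0.254,-1.155,0.1],[-41,212.5,-8,-0.379,0.2627,-1.194,0.1],[-41,212.5,-8,-0.379,0.2627,-1.194,0.1]]
  ]
}}

```text
time_s: 24.1
ee_pos: [0.4088, -0.2697, 0.2792]
tool_rot: [2.71, -0.0, 1.078]
ft_force: [-1.2, 0.0, -0.5]
gripper_width: 0.0321
```

Run:
```python
from tgt import *
s=monitor.state(); print(s["ee_pos"],s["tool_rot"],s["gripper_width"],s["joint_pos"]); delta(s,target(),Rt)
```

```text
[ 0.40880082 -0.26974197  0.27918583] [ 2.70954851e+00 -3.00255657e-04  1.07777201e+00] 0.03213011243746062 [-0.82872757 -0.31211053  1.85892614  0.14953075  1.18815125 -0.36291962]
shift mm [0.1, 1.6, 58.4] rot [-0.0034, 0.0001, -0.0009] rows>= 0.9
```

Emit:
{"op": "carry_out", "data": {
  "series": [
    [[0,0,15,0,0,0,0.1],[0,0,30,0,0,0,0.1],[0,0,45,0,0,0,0.1],[0,0,55,0,0,0,0.1],[0,0,60,0,0,0,0.1],[0,0,60,0,0,0,0.1],[0,0,60,0,0,0,0.1],[0,0,60,0,0,0,0.1]]
  ]
}}

```text
time_s: 25.1
ee_pos: [0.4316, -0.2819, 0.2263]
tool_rot: [2.707, 0.001, 1.079]
ft_force: [-0.8, -0.1, -0.7]
gripper_width: 0.0319
```

Run:
```python
from tgt import *
s=monitor.state(); c=imaging.read_camera("wrist"); sc=imaging.read_camera("scene"); t=imaging.read_camera("top"); print(s["ee_pos"],s["tool_rot"],s["gripper_width"]); delta(s,target(),Rt); pickle.dump((s,c,sc,t),open("f1.pkl","wb"))
T=T_tool(s); b=lambda q:T[:3,:3]@np.array(q)+T[:3,3]
pts={"end":(.0522,.0113,.0113),"tip":(.0975,-.0117,.0113),"head":(0,0,.0113)}
for nm,q in pts.items():
    print(nm,b(q).round(4),"wrist",proj(c,[q],c["hand_eye"])[0].round(0),"scene",proj(sc,[b(q)])[0].round(1),"top",proj(t,[b(q)])[0].round(1))
held(c)
def crop(f,u,h,sz): 
    x,y=[int(round(v)) for v in u]; f=cv2.copyMakeBorder(f,h,h,h,h,cv2.BORDER_CONSTANT)[y:y+2*h,x:x+2*h]; return cv2.resize(f,(sz,sz),interpolation=cv2.INTER_CUBIC)
e=b(pts["end"])
print("offset scene/top crop centre"); 
cv2.imwrite("pics/f1.png",np.hstack([crop(sc["frame"],proj(sc,[e])[0],40,400),crop(c["frame"],(320,190),140,400)]))
```

```text
[ 0.43158122 -0.28185683  0.2263492 ] [2.70716504e+00 5.69371125e-04 1.07873629e+00] 0.031901836056509154
shift mm [0.0, 0.3, -0.3] rot [-0.001, 0.0005, 0.0004] rows>= 0.0
end [ 0.4695 -0.2429  0.2208] wrist [350. 197.] scene [180.9 320.8] top [483.2 230.7]
tip [ 0.4725 -0.1932  0.2111] wrist [286.  66.] scene [204.5 303.2] top [460.7 230.3]
head [ 0.4358 -0.2841  0.2161] wrist [320. 318.] scene [149.4 329.1] top [501.1 245.1]
ctr [41.3 10.8] size [11.6 29.9] dir -0.0517 x range 26.4 56.2 px bbox (333, 188, 32, 76)
ctr [ 61.4 -11.8] size [11.5 70. ] dir -0.0084 x range 26.4 96.4 px bbox (269, 68, 37, 196)
ctr [ 99.2 -11.9] size [10.  5.] dir -1.5039 x range 96.7 101.7 px bbox (270, 50, 31, 18)
offset scene/top crop centre
```

View pics/f1.png

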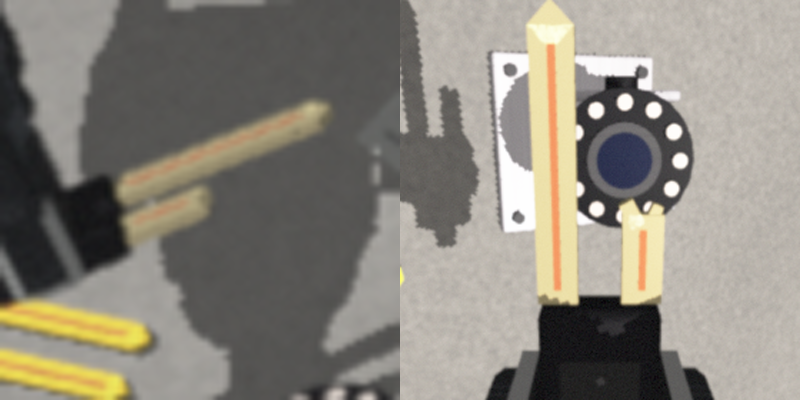

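The view shows the stump end sitting over the lens and ring as expected. But the prongs measure about 5 mm longer than nominal (75 and 30 mm). I need to settle where the head really is by profiling the sound probe end to end (138 mm overall) in a close view.

Run:
```python
from tgt import *
# w3 frame with pose; axis profile of sound probe: stub end->tips
f=cv2.imread("pics/w3.png"); c=pickle.load(open("h1.pkl","rb"))[1]
T=np.eye(4); T[:3,:3]=R.from_euler('xyz',[3.141,-.001,.19]).as_matrix(); T[:3,3]=[.4842,.0220,.1534]; T=T@c["hand_eye"]
for px,z in (((213,93),.012),((211,112),.02),((206,192),.02),((206,192),.0145),((181,282),.0145),((212,287),.0145)): print(px,z,plane(c,[px],z,T)[0].round(4)[:2])
# prong centreline through (.46,.1224) and (.46,.0993), and axis y=.1108 ; profile each mm
def profl(y0,ys,z,xs):
    P=np.c_[xs,y0+ys*(xs-.46),np.full(len(xs),z)]; u=proj(c,P,T).astype(np.float32); v=cv2.remap(f,u[:,0].reshape(-1,1),u[:,1].reshape(-1,1),cv2.INTER_LINEAR)[:,0]
    for x,q in zip(xs,v): print(int(round(x*1000)),q.tolist(),end="; ")
    print()
print("stub/head axis"); profl(.1108,-.006,.016,np.arange(.545,.575,.0015))
print("prong root"); profl(.1224,-.01,.0145,np.arange(.485,.505,.001))
print("prong tip"); profl(.1224,-.01,.0145,np.arange(.415,.432,.001))
```

```text
(213, 93) 0.012 [0.5655 0.1108]
(211, 112) 0.02 [0.5535 0.1088]
(206, 192) 0.02 [0.4992 0.1071]
(206, 192) 0.0145 [0.4979 0.1086]
(181, 282) 0.0145 [0.4227 0.1211]
(212, 287) 0.0145 [0.4229 0.0968]
stub/head axis
545 [20, 18, 18]; 546 [25, 22, 25]; 548 [19, 19, 19]; 549 [19, 13, 14]; 551 [57, 57, 59]; 552 [169, 172, 176]; 554 [86, 87, 89]; 555 [74, 75, 76]; 557 [147, 150, 153]; 558 [221, 224, 228]; 560 [223, 226, 229]; 561 [225, 227, 230]; 563 [225, 229, 231]; 564 [208, 213, 216]; 566 [193, 201, 202]; 567 [200, 208, 209]; 569 [200, 208, 208]; 570 [201, 208, 211]; 572 [200, 208, 209]; 573 [200, 206, 209]; 
prong root
485 [52, 78, 125]; 486 [51, 75, 125]; 487 [53, 81, 128]; 488 [54, 81, 127]; 489 [53, 78, 127]; 490 [57, 82, 129]; 491 [54, 79, 126]; 492 [55, 82, 124]; 493 [68, 95, 121]; 494 [79, 107, 119]; 495 [79, 108, 116]; 496 [71, 94, 105]; 497 [36, 47, 49]; 498 [19, 21, 18]; 499 [9, 5, 7]; 500 [17, 16, 19]; 501 [22, 18, 18]; 502 [18, 23, 19]; 503 [19, 18, 19]; 504 [16, 18, 19]; 505 [19, 20, 20]; 
prong tip
415 [135, 139, 142]; 416 [135, 139, 141]; 417 [135, 140, 141]; 418 [136, 139, 141]; 419 [141, 144, 146]; 420 [140, 146, 147]; 421 [141, 156, 161]; 422 [146, 180, 190]; 423 [151, 199, 215]; 424 [152, 206, 223]; 425 [154, 209, 225]; 426 [157, 212, 226]; 427 [175, 226, 232]; 428 [192, 236, 239]; 429 [185, 232, 237]; 430 [160, 213, 231]; 431 [132, 182, 231]; 432 [107, 155, 230];
```

Profiling settles it. The head (54.5 mm) and stub (12 mm) match, and the extra 5 mm is a drawn point or jagged teeth beyond the nominal prong. In the close views the long prong is 70.0 mm and the stump 25.6 mm before those. So broken_end is about 51 to 52.5 mm from the TCP along tool x. The current hold (52.2 mm) puts it at the focus, between the nominal end and the teeth. One last check for stillness and undisturbed items, then I'll hand in.

Run:
```python
from tgt import *
from plant import job
s=monitor.state(); t=imaging.read_camera("top"); sc=imaging.read_camera("scene"); d=pickle.load(open("cams.pkl","rb"))
print(s["time_s"],np.abs(s["joint_vel"]).max(),s["gripper_width"],s["ft_force"].round(1)); delta(s,target(),Rt)
for nm,f,g,(x,y,r) in (("cup",t,d["top"],(323,187,8)),("stopper",t,d["top"],(361,187,8)),("fitting",t,d["top"],(384,187,8)),("bottle",t,d["top"],(326,139,15)),("brush",t,d["top"],(400,142,30)),("bottle s",sc,d["scene"],(415,303,20))):
    a=lambda q:q["frame"][y-r:y+r,x-r:x+r].astype(float); print(nm,"mean diff",np.abs(a(f)-a(g)).mean().round(1))
g=cv2.cvtColor(t["frame"],cv2.COLOR_BGR2GRAY)
if np.abs(s["joint_vel"]).max()<.05 and s["gripper_width"]>.03: job.sign_off(); print("signed off")
```

```text
25.25 0.0013200214261761057 0.03201566928268857 [ 0.2 -0.4  0.3]
shift mm [-0.0, 0.4, -0.5] rot [-0.0014, 0.0004, 0.0003] rows>= 0.0
cup mean diff 5.0
stopper mean diff 4.6
fitting mean diff 5.2
bottle mean diff 3.6
brush mean diff 3.7
bottle s mean diff 2.5
the job is handed in; nothing more can be done
signed off
```

The job is handed in at 25.3 s. The tensiometer and the sound probe were each lowered into the free half of their bins. The arm is holding the broken probe still at the inspection camera.

**Final hold:** the pose error against my target was 0.6 mm and 0.1°, the grip held at 32 mm and the joints were still. The lens pose came from 12 ring-light LEDs seen in three wrist views: residual 0.1 mm, elevation 65°, azimuth 151.6° (152° from the plate).

**Left alone:** the cup, stopper, fitting, bottle and brush looked unchanged in before/after pictures. I commanded no contact with the camera or its stand, and the force readings showed none.

**Checks that disagreed:**
- **Prong length:** the prongs look about 5 mm longer than stated, because of pointed tips on the whole ones and jagged teeth on the stump. I centred 52.2 mm from the TCP along the prong. That is within about 1 mm of the nominal broken end and 2–3 mm short of the teeth tips.
- **Depth:** the scene view and the prong spacing hint that the end may sit 1–2 mm nearer the lens than intended. That is within the calibration, so I did not correct it.

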